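# Index the egg turntable and load the waiting egg

## Task

One chocolate egg waits on the loading ledge. Turn the turntable by pushing its posts until the empty bay made for an egg of that size clicks in line with the ledge, then slide the egg, upright and without lifting it, off the ledge and fully home against the back of that bay. Leave the egg on the stand, and the two eggs already in their bays, where they are.

Things in the scene. Friction and masses are not known exactly. Their poses are not given: they have to be found in the camera images.
- loader: fixed steel base under the turntable, with the loading ledge. Origin on the table top under the turntable's axis; the ledge points along its -y: a flat aluminium shelf 100 mm wide (x), from y = -133 to -265 mm, top 41 mm above the table, with two guides 10 mm high and 80 mm apart along its sides, open at both ends
- ledge (a point): centre of the ledge's top surface
- dock_large (a point): fixed point on the ledge's line, 80 mm from the turntable axis: the large bay is in line when bay_large is here
- dock_small (a point): fixed point on the ledge's line, 85 mm from the turntable axis: the small bay is in line when bay_small is here
- turntable: aluminium disc, radius 130 mm, 10 mm thick, top 40 mm above the table; turns about the vertical and clicks into a sprung notch when a bay is in line with the ledge (pulls in from 4 degrees; stiffer at 4 to 9). Origin on the axis at the underside. Bays open to the rim, walls 10 mm high: large (74 mm wide) along +x, -x; small (56 mm) along +y, -y. The +x and +y bays are empty
- bay_large (a point): the empty large bay: point on its floor where the centre of a large egg lies when home (80 mm from the axis, 31 mm in front of the back wall)
- bay_small (a point): the empty small bay: point on its floor where the centre of a small egg lies when home (85 mm from the axis, 22 mm in front of the back wall)
- bay_large_full (a point): centre place of the other large bay, which already holds an egg
- bay_small_full (a point): centre place of the other small bay, which already holds an egg
- post0 (a point): top centre of upright steel post 0 (diameter 12 mm, 40 mm tall above the plate, on a 118 mm radius, midway between two bays); pushing a post sideways turns the turntable
- post1 (a point): top centre of upright steel post 1 (diameter 12 mm, 40 mm tall above the plate, on a 118 mm radius, midway between two bays); pushing a post sideways turns the turntable
- post2 (a point): top centre of upright steel post 2 (diameter 12 mm, 40 mm tall above the plate, on a 118 mm radius, midway between two bays); pushing a post sideways turns the turntable
- post3 (a point): top centre of upright steel post 3 (diameter 12 mm, 40 mm tall above the plate, on a 118 mm radius, midway between two bays); pushing a post sideways turns the turntable
- egg_large: large dark chocolate egg, round, standing on its flattened blunt end: 64 mm diameter at 22 mm height, 66 mm tall, foot 48 mm across; origin at the centre of its foot. It is either on the ledge (then it is to be loaded in the empty large bay) or on the stand (then it stays)
- egg_small: small dark chocolate egg of the same shape: 46 mm diameter at 16 mm height, 48 mm tall, foot 35 mm across; origin at the centre of its foot. It is either on the ledge (then it is to be loaded in the empty small bay) or on the stand (then it stays)
- egg_large_set: large egg already in its bay, origin at the centre of its foot; it rides with the turntable
- egg_small_set: small egg already in its bay, origin at the centre of its foot; it rides with the turntable
- stand: fixed square aluminium stand, 120 x 120 mm with an 8 mm rim, its floor 41 mm above the table, on which the egg that is not wanted waits; origin at the centre of its underside
- palette_knife: loose palette knife lying on the table, 240 mm long, a bystander

How it is judged:
By the outcome, as a careful person would: the job done as asked, in the order asked, and still so for the second after the job is handed in, with the robot touching nothing.
It also fails if it takes over 64 s, if anything falls off the work surface, if the arm or the gripper's body presses on something with over 40 N, if the wrist force passes 120 N, or if a joint passes its speed limit or range.

## Robot

A 6-joint arm with a two-finger parallel gripper is mounted at the origin on the work surface. World frame = base frame: x ahead of the robot, y to its left, z up, the work surface at z = 0. Lengths are in m, angles in degrees, forces in N, time in s.
With the tool pointing down it reaches from about 0.375 to 0.75 m from the base axis. Payload 9 kg.
Tool frame: the origin (TCP) lies on the mounting face of the last link; the fingertips stand 173 mm ahead of it and the grasp point (between the pads) lies 155 mm ahead of it (manip.nose_length is the z of the fingertips in the tool frame, in m); z points along the fingers, y is the line along which they close (so a half turn about z gives the same grasp; the last joint's range is limited). The gripper opens to 85 mm and grips with 20 to 120 N. Pads are 22 mm wide; open, the fingers measure 114 mm over their backs; the gripper's body (76 mm by 85 mm) begins 54 mm behind the grasp point. The pads swing forward as they close: fully open they stand 13 mm farther back than shut.
Start: joints at [53.13, 5.964, 5.575, 89.605, 0, 77.527], TCP at [0.248, 0.546, 0.405] pointing down, gripper open.
Joint ranges: [-171.21, 171.21], [-48.23, 106.86], [-62.78, 66.21], [-105.2, 120.99], [-86.42, 89.51], [-180, 180]. Speed limits (degrees/s): [127.2, 127.2, 147.25, 180, 180, 180].

## Interface

Orientations are given as [roll, pitch, yaw] about the fixed x, y, z axes, in that order (R = Rz(yaw) Ry(pitch) Rx(roll)).
In Python, from workcell import manip gives the robot as it stands. The module is installed in compiled form; this text tells all that it offers.
- The arm moves only by the tool carry_out, never from a script. Its argument "rows" is a list of rows, each an object with "xyz": the shift along the world's x, y, z in mm, a list of three; "delta_rot": the turn, a rotation vector about the world's x, y, z in degrees, a list of three; "claw": the opening, from -1 (shut) to 1 (fully open). In form: [{"xyz": [tx, ty, tz], "delta_rot": [wx, wy, wz], "claw": claw}, ...]. A call has 1 to 5 rows; each row shifts and turns the commanded pose from where the row before left it; what a row does not reach is not made up. A row lasts 1/12 s, in which the tool goes at most 41.7 mm and 7.16 degrees, less where a joint would pass 70% of its speed; a pose out of reach is approached as far as the arm can. A call is refused whole if a number of a shift passes 41.7 or a number of a turn 7.16, either way. A call with a gripper value outside its range is refused whole. The fingers move at their own pace and stop on an object; the grip force is fixed at half the most. Time passes only in rows, so rows that do not move let the fingers close. It gives the time, the measured TCP pose, the force, the opening and the grip force at its end, in the units of the state.
- manip.sense(): the state, without advancing time (a new reading comes with each control period).
- manip.camera(name): name is "scene" or "top" or "wrist"; returns (picture, depth): 420x560x3 uint8, blue, green, red; 420x560 float32, m along the optical axis (not along the pixel's ray), 0 where there is no reading.
- manip.camera_params(name): a dict with "K" (3x3 intrinsics, pixels), "R" (3x3) and "t" (3): a world point X has camera coordinates R X + t. Camera axes: x right, y down, z forward; pixel columns grow to the right and rows downward; lengths in m; the calibration is good to about 2 mm. A picture is of the moment at which its call begins: read the wrist's pose just before it. camera_params takes no time and is no camera call; for the wrist camera it gives the pose at the moment of the call.
- manip.finish_job(): hands the job in; it is judged then, once.
The state is a dict: "time_s": time; "qpos": joint angles; "qd": joint speeds; "tau": joint torques, N m; "tool_pos": TCP position; "orientation": TCP orientation; "force": force on the tool from outside, world axes, zero at the start; "moment": the same for the moment, N m; "opening": finger opening in m; "gripper_force": force on a finger pad.
Only numpy, scipy, OpenCV 4.12 (cv2) and the standard library are available. Lean on these libraries where they do the work, as an engineer would, in place of code of your own. Each camera call takes 0.05 s, during which the arm holds its last target. There are 200 camera calls.

## Working session

There is one attempt and no reset: what is moved stays moved. The work goes in short steps, Python scripts to look and compute and a tool call to move; the robot and the scene stay as the last step left them, time stands still between calls to the robot, and variables do not carry over. Pictures are saved under pics/ and viewed, at most 10 in all, crops included, and the job is handed in when it is done.

Besides the shell and the picture viewer there is one more tool, called after ">>>" as a command line: name --argument value ..., lists and objects as JSON in quotes. carry_out: Moves the arm, as the interface text tells. Its arguments: {"type":"object","properties":{"rows":{"type":"array","items":{"type":"object","properties":{"xyz":{"type":"array","items":{"type":"number"}},"delta_rot":{"type":"array","items":{"type":"number"}},"claw":{"type":"number"}}}}},"required":["rows"]}

```bash
mkdir -p pics; cat > h.py <<'E'
import numpy as np, cv2
from workcell import manip
def snap(n,f):
    p=manip.camera_params(n); im,d=manip.camera(n); cv2.imwrite(f'pics/{f}.png',im); np.savez(f'pics/{f}.npz',im=im,d=d,K=p['K'],R=p['R'],t=p['t']); return im,d,p
def cloud(f):
    z=np.load(f'pics/{f}.npz'); d=z['d']; v,u=np.mgrid[:420,:560]
    P=np.stack([(u-z['K'][0,2])/z['K'][0,0]*d,(v-z['K'][1,2])/z['K'][1,1]*d,d],-1)
    W=(P-z['t'])@z['R']; W[d==0]=np.nan; return W,z['im']
E
python3 - <<'E'
from h import *
snap('top','top0');snap('scene','scene0')
W,im=cloud('top0')
print(manip.sense()); p=manip.camera_params('top');print(p)
E
```

```text
{'time_s': 0.1, 'qpos': array([5.31321753e+01, 5.99643565e+00, 5.53263788e+00, 8.96048401e+01,
       4.62166410e-04, 7.75269315e+01]), 'qd': array([-0.02807335, -0.02751912,  0.04875066, -0.01716247,  0.05151462,
        0.04207179]), 'tau': array([ 7.51304993e-03, -5.58207536e+01,  5.04720211e+01,  1.29537407e-02,
       -2.29703546e-04, -6.38119718e-05]), 'tool_pos': array([0.2477455 , 0.54636439, 0.40399809]), 'orientation': array([-1.79933082e+02, -1.52757168e-02,  1.55605235e+02]), 'force': array([ 0.61552053,  0.72993332, -0.70263467]), 'moment': array([ 0.00311233, -0.00933397, -0.01615558]), 'gripper_force': 0.0, 'opening': 0.08539325206208831}
{'K': array([[455.78431824,   0.        , 277.3828538 ],
       [  0.        , 455.78431824, 219.48396018],
       [  0.        ,   0.        ,   1.        ]]), 'R': array([[ 0.02556125, -0.99958355,  0.01339226],
       [-0.9978834 , -0.0263145 , -0.05946652],
       [ 0.05979417, -0.01184387, -0.99814046]]), 't': array([-0.02218878,  0.58976076,  1.05829138])}
```

View pics/top0.png

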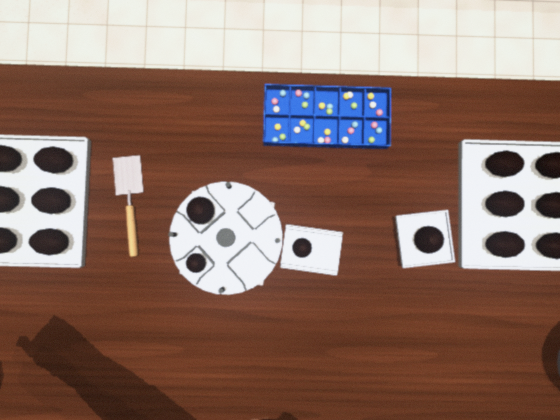

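View pics/scene0.png

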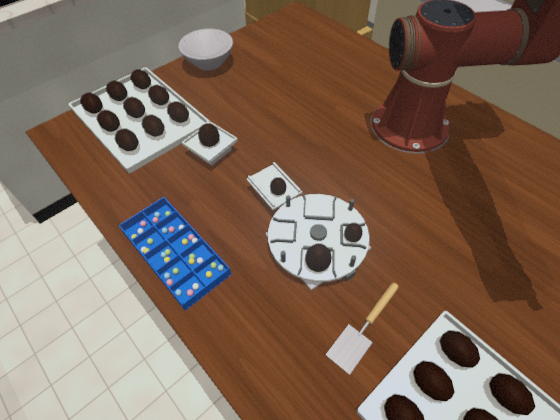

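The top view shows the turntable centre at about (226,238), and the ledge to its right with an egg at (302,247). The stand egg is at (428,240) and the posts are near (229,185), (173,235), (222,290) and (277,240). The ledge egg looks like the small one. The empty bays are at (256,210), probably small, and (250,265), probably large. Next I'll measure them.

```bash
python3 - <<'E'
from h import *
W,im=cloud('top0')
Z=W[...,2]; ok=np.isfinite(Z)
v,u=np.mgrid[:420,:560]
dark=(im.max(2)<75)
def blob(n,cu,cv,r,lo=0.044,hi=.2):
    m=ok&((u-cu)**2+(v-cv)**2<r*r)&(Z>lo)&(Z<hi)
    P=W[m]; print(n,m.sum(),'mean',P.mean(0).round(4),'min',P.min(0).round(4),'max',P.max(0).round(4)); return P
for n,cu,cv,r in [('ledgeegg',302,247,14),('standegg',428,240,19),('setA',200,210,18),('setB',196,263,15)]:
    P=blob(n,cu,cv,r,.056); t=P[P[:,2]>P[:,2].max()-.01]; print('  top',t.mean(0).round(4))
for n,cu,cv in [('p',229,185),('p',173,235),('p',222,290),('p',277,240)]:
    blob(n,cu,cv,8,.062)
# disc fit
m=ok&(abs(Z-.04)<.007)&((u-226)**2+(v-238)**2<54**2)
print('plate z',np.median(Z[m]))
m=ok&(Z>.03)&(Z<.06)&((u-226)**2+(v-238)**2<65**2)&(u<270)
P=W[m][:,:2].astype(np.float32); c,r=cv2.minEnclosingCircle(P);print('disc',c,r)
m=(ok&(Z>.03)&(Z<.1)&(u>286)&(u<350)&(v>215)&(v<285))
print('ledge',cv2.minAreaRect(W[m][:,:2].astype(np.float32)))
z=np.load('pics/top0.npz')
cv2.imwrite('pics/crop0.png',cv2.resize(im[165:305,160:355],None,fx=4,fy=4,interpolation=cv2.INTER_CUBIC))
E
```

```text
ledgeegg 319 mean [ 0.526  -0.0616  0.0784] min [ 0.5041 -0.0832  0.0562] max [ 0.5473 -0.0409  0.0918]
  top [ 0.526  -0.0629  0.0857]
standegg 661 mean [ 0.551  -0.3406  0.0909] min [ 0.5205 -0.3788  0.0574] max [ 0.5814 -0.3169  0.1095]
  top [ 0.551  -0.3474  0.1035]
setA 630 mean [0.602  0.1641 0.092 ] min [0.5725 0.1367 0.0615] max [0.6341 0.1983 0.1096]
  top [0.6038 0.1674 0.1036]
setB 326 mean [0.4862 0.1722 0.0777] min [0.4647 0.145  0.056 ] max [0.5073 0.1954 0.092 ]
  top [0.4857 0.1746 0.0854]
p 28 mean [0.6617 0.1072 0.0793] min [0.6569 0.1018 0.0693] max [0.6674 0.1128 0.0832]
p 31 mean [0.5483 0.2277 0.0771] min [0.5435 0.2233 0.0622] max [0.5531 0.2353 0.0831]
p 28 mean [0.4276 0.1142 0.079 ] min [0.4212 0.1092 0.0622] max [0.4329 0.1203 0.0841]
p 21 mean [ 0.5408 -0.0064  0.0806] min [ 0.5363 -0.0109  0.0782] max [ 0.5453 -0.0019  0.0827]
plate z 0.04080779813789501
disc (0.5448864698410034, 0.111424520611763) 0.13012371957302094
ledge ((0.5215637683868408, -0.08795282989740372), (0.12936162948608398, 0.09981800615787506), 83.52152252197266)
```

View pics/crop0.png

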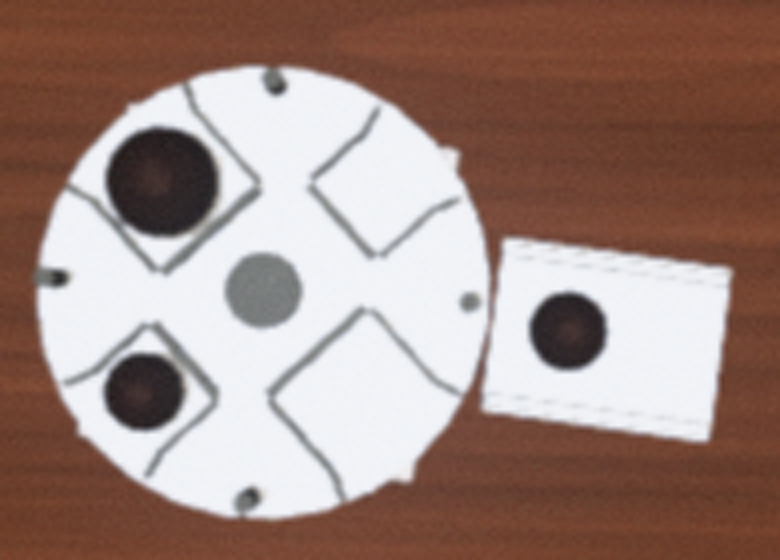

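The ledge egg is the small one: top at z 0.09, diameter about 44 mm. The numbers so far:
- **Axis:** (0.5446, 0.1107).
- **Ledge direction:** -96.6°.
- **Small empty bay:** now at -46.8°, so the disc must turn about -49.8° (clockwise from above).

I'll shut the gripper and push the post at (0.427, 0.114) toward +y.

>>> carry_out --rows '[{"xyz": [14, -35.5, 0], "delta_rot": [0, 0, 2], "claw": -1}, {"xyz": [14, -35.5, 0], "delta_rot": [0, 0, 2], "claw": -1}, {"xyz": [14, -35.5, 0], "delta_rot": [0, 0, 2], "claw": -1}, {"xyz": [14, -35.5, 0], "delta_rot": [0, 0, 2], "claw": -1}, {"xyz": [14, -35.5, 0], "delta_rot": [0, 0, 2], "claw": -1}]'

```text
time_s: 0.52
tool_pos: [0.3179, 0.3674, 0.4042]
orientation: [-180.0, -0.0, 165.7]
force: [0.3, 0.0, 0.4]
opening: 0.0255
gripper_force: 0.0
```

>>> carry_out --rows '[{"xyz": [14, -35.5, 0], "delta_rot": [0, 0, 2], "claw": -1}, {"xyz": [14, -35.5, 0], "delta_rot": [0, 0, 2], "claw": -1}, {"xyz": [14, -35.5, 0], "delta_rot": [0, 0, 2], "claw": -1}, {"xyz": [14, -35.5, 0], "delta_rot": [0, 0, 2], "claw": -1}, {"xyz": [14, -35.5, 0], "delta_rot": [0, 0, 2], "claw": -1}]'

```text
time_s: 0.93
tool_pos: [0.3879, 0.1897, 0.4046]
orientation: [180.0, 0.0, 175.7]
force: [0.6, 0.2, 0.2]
opening: 0.0002
gripper_force: 0.0
```

>>> carry_out --rows '[{"xyz": [13, -35.5, 0], "delta_rot": [0, 0, 2], "claw": -1}, {"xyz": [13, -35.5, 0], "delta_rot": [0, 0, 2], "claw": -1}, {"xyz": [13, -35.5, 0], "delta_rot": [0, 0, 0], "claw": -1}, {"xyz": [0, 0, 0], "delta_rot": [0, 0, 0], "claw": -1}, {"xyz": [0, 0, 0], "delta_rot": [0, 0, 0], "claw": -1}]'

```text
time_s: 1.35
tool_pos: [0.4272, 0.0832, 0.4043]
orientation: [180.0, -0.1, 179.4]
force: [-0.2, 0.5, 0.8]
opening: -0.0
gripper_force: 0.0
```

>>> carry_out --rows '[{"xyz": [0, 0, -41], "delta_rot": [0, 0, 0], "claw": -1}, {"xyz": [0, 0, -41], "delta_rot": [0, 0, 0], "claw": -1}, {"xyz": [0, 0, -41], "delta_rot": [0, 0, 0], "claw": -1}, {"xyz": [0, 0, -30], "delta_rot": [0, 0, 0], "claw": -1}, {"xyz": [0, 0, -20], "delta_rot": [0, 0, 0], "claw": -1}]'

```text
time_s: 1.77
tool_pos: [0.425, 0.0864, 0.228]
orientation: [180.0, -0.2, 179.7]
force: [0.7, 0.5, 0.5]
opening: -0.0001
gripper_force: 0.0
```

```bash
python3 - <<'E'
from h import *
print(manip.sense()['tool_pos'],manip.sense()['force'])
im,d,p=snap('scene','s1')
cv2.imwrite('pics/s1c.png',cv2.resize(im[130:320,230:420],None,fx=3,fy=3))
E
```

```text
[0.42499604 0.08638465 0.22800194] [0.70706932 0.50305309 0.46301844]
```

View pics/s1c.png

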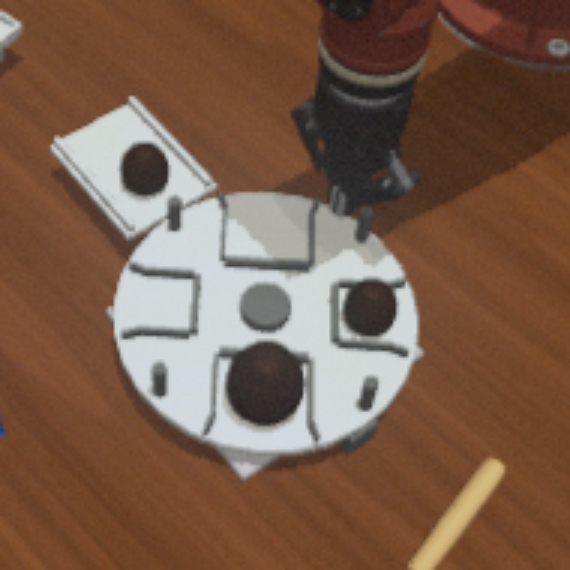

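The shut fingers stand just behind the post, at about (338,195) in the crop with the post at (364,220), and clear of everything else. Next I'll work out the arc increments.

```bash
python3 - <<'E'
import numpy as np
A=np.array([544.6,110.7]); a=np.radians(np.arange(191.5,130,-4.)); P=A+119.7*np.c_[np.cos(a),np.sin(a)]
print(P[0]);
for i,d in enumerate(np.diff(P,axis=0)): print(np.degrees(a[i+1]).round(1),d.round(1))
E
```

```text
[427.30301286  86.83565825]
187.5 [-1.4  8.2]
183.5 [-0.8  8.3]
179.5 [-0.2  8.4]
175.5 [0.4 8.3]
171.5 [0.9 8.3]
167.5 [1.5 8.2]
163.5 [2.1 8.1]
159.5 [2.7 7.9]
155.5 [3.2 7.7]
151.5 [3.7 7.5]
147.5 [4.2 7.2]
143.5 [4.7 6.9]
139.5 [5.2 6.5]
135.5 [5.6 6.2]
131.5 [6.1 5.8]
```

>>> carry_out --rows '[{"xyz": [-1.0, 8.2, 0], "delta_rot": [0, 0, 0], "claw": -1}, {"xyz": [-0.5, 8.3, 0], "delta_rot": [0, 0, -4], "claw": -1}, {"xyz": [0, 8.4, 0], "delta_rot": [0, 0, -4], "claw": -1}, {"xyz": [0.4, 8.3, 0], "delta_rot": [0, 0, -4], "claw": -1}, {"xyz": [0.9, 8.3, 0], "delta_rot": [0, 0, -4], "claw": -1}]'

```text
time_s: 2.23
tool_pos: [0.427, 0.128, 0.2341]
orientation: [180.0, 0.1, 163.5]
force: [-0.3, -2.0, 0.1]
opening: -0.0
gripper_force: 0.5
```

>>> carry_out --rows '[{"xyz": [1.5, 8.2, 0], "delta_rot": [0, 0, -4], "claw": -1}, {"xyz": [2.1, 8.1, 0], "delta_rot": [0, 0, -4], "claw": -1}, {"xyz": [2.7, 7.9, 0], "delta_rot": [0, 0, -4], "claw": -1}, {"xyz": [3.2, 7.7, 0], "delta_rot": [0, 0, -4], "claw": -1}, {"xyz": [0, 0, 0], "delta_rot": [0, 0, 0], "claw": -1}]'

```text
time_s: 2.65
tool_pos: [0.4368, 0.1603, 0.2341]
orientation: [179.9, 0.1, 147.5]
force: [-0.8, -0.4, -0.5]
opening: 0.0001
gripper_force: 0.0
```

```bash
cat > disc.py <<'E'
from h import *
import sys
f=sys.argv[1]; snap('top',f); W,im=cloud(f); s=manip.sense(); print(s['tool_pos'],s['orientation'],s['force'])
X=W-np.array([.5446,.1107,0]); r=np.hypot(X[...,0],X[...,1]); th=np.degrees(np.arctan2(X[...,1],X[...,0]))
m=(abs(r-.117)<.012)&(W[...,2]>.066)&(W[...,2]<.088)
n,l,st,c=cv2.connectedComponentsWithStats(m.astype(np.uint8))
for i in range(1,n):
    if st[i,4]>8:
        P=W[l==i]; e=P.mean(0); print('blob',st[i,4],e.round(4),np.degrees(np.arctan2(e[1]-.1107,e[0]-.5446)).round(1))
E
python3 disc.py t1
```

```text
[0.43654361 0.15973602 0.23372313] [1.79904341e+02 9.86801211e-02 1.47789985e+02] [ 0.57930411  0.48458572 -0.57243474]
blob 27 [0.652  0.1236 0.0815] 6.9
blob 25 [0.6374 0.039  0.0797] -37.7
blob 27 [0.6156 0.2036 0.0795] 52.6
blob 11 [0.5307 0.2154 0.0734] 97.5
blob 25 [0.4733 0.0178 0.0796] -127.5
```

>>> carry_out --rows '[{"xyz": [3.7, 7.5, 0], "delta_rot": [0, 0, -4], "claw": -1}, {"xyz": [2.1, 3.7, 0], "delta_rot": [0, 0, -2], "claw": -1}, {"xyz": [2.1, 3.6, 0], "delta_rot": [0, 0, -2], "claw": -1}, {"xyz": [0, 0, 0], "delta_rot": [0, 0, 0], "claw": -1}, {"xyz": [0, 0, 0], "delta_rot": [0, 0, 0], "claw": -1}]'

```text
time_s: 3.12
tool_pos: [0.4441, 0.1733, 0.2326]
orientation: [180.0, 0.0, 139.8]
force: [0.6, 0.9, 0.2]
opening: 0.0002
gripper_force: 0.0
```

```bash
python3 disc.py t2
```

```text
[0.44401957 0.17319283 0.23240151] [1.79965440e+02 2.52798359e-02 1.39764963e+02] [ 0.37393625 -0.01246293  1.48768993]
blob 29 [0.6526 0.1142 0.0829] 1.8
blob 24 [0.6304 0.0312 0.0802] -42.8
blob 27 [0.6243 0.1968 0.0797] 47.2
blob 11 [0.5397 0.2174 0.0702] 92.7
blob 23 [0.4646 0.0249 0.0808] -133.0
```

>>> carry_out --rows '[{"xyz": [2.2, 3.5, 0], "delta_rot": [0, 0, -2], "claw": -1}, {"xyz": [2.3, 3.4, 0], "delta_rot": [0, 0, -2], "claw": -1}, {"xyz": [2.4, 3.4, 0], "delta_rot": [0, 0, -2], "claw": -1}, {"xyz": [0, 0, 0], "delta_rot": [0, 0, 0], "claw": -1}, {"xyz": [0, 0, 0], "delta_rot": [0, 0, 0], "claw": -1}]'

```text
time_s: 3.58
tool_pos: [0.4509, 0.1834, 0.232]
orientation: [180.0, 0.0, 133.7]
force: [0.4, 0.1, -0.1]
opening: 0.0003
gripper_force: 0.0
```

```bash
python3 disc.py t3
```

```text
[0.45084669 0.18333256 0.23190568] [1.79980226e+02 5.54503886e-04 1.33729462e+02] [ 0.22365191  0.21760136 -0.31093091]
blob 28 [0.6524 0.1032 0.0814] -4.0
blob 31 [0.6331 0.1878 0.0789] 41.1
blob 26 [0.6214 0.0224 0.0789] -49.0
blob 10 [0.5519 0.2164 0.0726] 86.0
blob 23 [0.456  0.0337 0.0799] -139.0
```

>>> carry_out --rows '[{"xyz": [1.2, 1.7, 0], "delta_rot": [0, 0, -1], "claw": -1}, {"xyz": [0, 0, 0], "delta_rot": [0, 0, 0], "claw": -1}, {"xyz": [0, 0, 0], "delta_rot": [0, 0, 0], "claw": -1}, {"xyz": [0, 0, 0], "delta_rot": [0, 0, 0], "claw": -1}]'

```text
time_s: 3.97
tool_pos: [0.4521, 0.1851, 0.2317]
orientation: [180.0, -0.0, 132.6]
force: [-0.0, -0.3, -0.4]
opening: -0.0002
gripper_force: 0.0
```

```bash
python3 disc.py t4; python3 - <<'E'
import cv2
im=cv2.imread('pics/t4.png');cv2.imwrite('pics/t4c.png',cv2.resize(im[165:305,160:355],None,fx=4,fy=4,interpolation=cv2.INTER_CUBIC))
E
```

```text
[0.45209791 0.18513839 0.23173181] [1.79993290e+02 6.07764858e-04 1.32626386e+02] [-0.41140189 -0.58741058  0.51782171]
blob 28 [0.6522 0.1013 0.0817] -5.0
blob 30 [0.6331 0.1877 0.0785] 41.0
blob 26 [0.6214 0.0224 0.0792] -49.0
blob 10 [0.5519 0.2163 0.0731] 86.0
blob 24 [0.456  0.034  0.0799] -139.1
```

View pics/t4c.png

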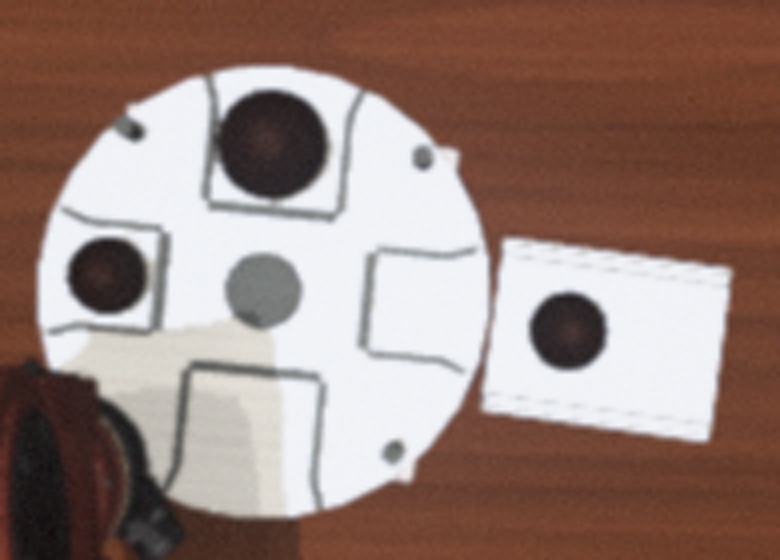

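In the enlarged crop, the small bay's back-wall midpoint (367,299) lies about 5° from the axis (263,290), while the ledge centreline (608,339) lies about 8°. The disc is still about 2.5° short and the force is zero, so I'll push on gently.

>>> carry_out --rows '[{"xyz": [1.2, 1.6, 0], "delta_rot": [0, 0, -1], "claw": -1}, {"xyz": [1.2, 1.6, 0], "delta_rot": [0, 0, -1], "claw": -1}, {"xyz": [0, 0, 0], "delta_rot": [0, 0, 0], "claw": -1}, {"xyz": [0, 0, 0], "delta_rot": [0, 0, 0], "claw": -1}]'

```text
time_s: 4.35
tool_pos: [0.4546, 0.1885, 0.2317]
orientation: [180.0, -0.0, 130.6]
force: [-0.6, -0.6, -0.9]
opening: 0.0002
gripper_force: 0.0
```

```bash
python3 disc.py t5
```

```text
[0.45458283 0.18842212 0.23170338] [ 1.79991750e+02 -2.03837733e-03  1.30620755e+02] [-0.68128735 -0.65298556 -0.06151819]
blob 30 [0.6523 0.0983 0.0812] -6.6
blob 27 [0.6366 0.1836 0.0799] 38.4
blob 25 [0.6175 0.0187 0.0795] -51.6
blob 9 [0.5552 0.2164 0.0726] 84.3
blob 26 [0.4527 0.0376 0.0802] -141.5
```

The posts now read -51.6°, exactly in line (clicked). I'll back off, lift and go behind the egg.

>>> carry_out --rows '[{"xyz": [-6, -8, 0], "delta_rot": [0, 0, 0], "claw": -1}, {"xyz": [-6, -8, 0], "delta_rot": [0, 0, 0], "claw": -1}, {"xyz": [0, 0, 40], "delta_rot": [0, 0, 0], "claw": -1}, {"xyz": [0, 0, 41], "delta_rot": [0, 0, 0], "claw": -1}, {"xyz": [0, 0, 20], "delta_rot": [0, 0, 0], "claw": -1}]'

```text
time_s: 4.82
tool_pos: [0.4428, 0.1723, 0.337]
orientation: [179.8, 0.1, 130.6]
force: [1.4, -0.3, 0.7]
opening: -0.0003
gripper_force: 0.0
```

>>> carry_out --rows '[{"xyz": [9.5, -36, 0], "delta_rot": [0, 0, -6], "claw": -1}, {"xyz": [9.5, -36, 0], "delta_rot": [0, 0, -6], "claw": -1}, {"xyz": [9.5, -36, 0], "delta_rot": [0, 0, -6], "claw": -1}, {"xyz": [9.5, -36, 0], "delta_rot": [0, 0, -6], "claw": -1}, {"xyz": [9.5, -36, 0], "delta_rot": [0, 0, -6], "claw": -1}]'

```text
time_s: 5.23
tool_pos: [0.4901, -0.0093, 0.333]
orientation: [180.0, 0.0, 100.3]
force: [0.5, -0.3, 0.4]
opening: -0.0003
gripper_force: 0.0
```

>>> carry_out --rows '[{"xyz": [9.5, -36, 0], "delta_rot": [0, 0, -6], "claw": -1}, {"xyz": [9.5, -36, 0], "delta_rot": [0, 0, -6], "claw": -1}, {"xyz": [9.5, -36, 0], "delta_rot": [0, 0, -5.2], "claw": -1}, {"xyz": [0, 0, 0], "delta_rot": [0, 0, 0], "claw": -1}, {"xyz": [0, 0, 0], "delta_rot": [0, 0, 0], "claw": -1}]'

```text
time_s: 5.65
tool_pos: [0.5186, -0.1175, 0.3324]
orientation: [-180.0, -0.0, 83.2]
force: [-0.4, -0.9, -1.3]
opening: 0.0002
gripper_force: 0.0
```

```bash
python3 disc.py t6; python3 - <<'E'
from h import *
s=manip.sense(); A=np.array([.5446,.1107]); L=np.array([-.114,-.9935]); N=np.array([.9935,-.114])
q=s['tool_pos'][:2]-A; print('pusher along,lat',q@L,q@N)
W,im=cloud('t6'); Z=W[...,2]
X=W[...,:2]-A; a=X@L; l=X@N
m=(Z>.05)&(Z<.095)&(a>.14)&(a<.205)&(abs(l)<.035); print('egg along',np.median(a[m]),np.nanmin(a[m]),np.nanmax(a[m]),'lat',l[m].min(),l[m].max())
E
```

```text
[ 0.51843606 -0.1161574   0.33246545] [-1.79967073e+02 -2.75212182e-02  8.33708333e+01] [-0.13062903 -0.44259346  0.14949616]
blob 29 [0.6523 0.0991 0.0816] -6.1
blob 27 [0.6367 0.1835 0.08  ] 38.3
blob 25 [0.6175 0.0187 0.0799] -51.6
blob 9 [0.5553 0.2166 0.0718] 84.2
blob 27 [0.4714 0.2024 0.0802] 128.6
blob 26 [0.4526 0.0376 0.0799] -141.5
pusher along,lat 0.22836551918879022 -0.00013212876408277147
egg along 0.17295517278272365 0.15242252980781995 0.19597242162928247 lat -0.021095887399482788 0.023236883965785816
```

The disc holds at -51.6° with the robot clear. The pusher is on the ledge line, 20 mm behind the egg. Lowering now.

>>> carry_out --rows '[{"xyz": [0, 0, -41], "delta_rot": [0, 0, 0], "claw": -1}, {"xyz": [0, 0, -35], "delta_rot": [0, 0, 0], "claw": -1}, {"xyz": [0, 0, -22], "delta_rot": [0, 0, 0], "claw": -1}, {"xyz": [0, 0, -12], "delta_rot": [0, 0, 0], "claw": -1}, {"xyz": [0, 0, 0], "delta_rot": [0, 0, 0], "claw": -1}]'

```text
time_s: 6.12
tool_pos: [0.5174, -0.1141, 0.2201]
orientation: [-179.8, -0.1, 83.5]
force: [-0.2, 0.3, 0.1]
opening: 0.0
gripper_force: 0.0
```

>>> carry_out --rows '[{"xyz": [0.6, 5, 0], "delta_rot": [0, 0, 0], "claw": -1}, {"xyz": [0.6, 5, 0], "delta_rot": [0, 0, 0], "claw": -1}, {"xyz": [0.5, 4, 0], "delta_rot": [0, 0, 0], "claw": -1}, {"xyz": [0.4, 3, 0], "delta_rot": [0, 0, 0], "claw": -1}, {"xyz": [0.4, 3, 0], "delta_rot": [0, 0, 0], "claw": -1}]'

```text
time_s: 6.53
tool_pos: [0.5215, -0.0953, 0.2239]
orientation: [179.9, 0.0, 83.4]
force: [-0.1, -0.1, 0.3]
opening: 0.0001
gripper_force: 0.2
```

>>> carry_out --rows '[{"xyz": [0.4, 4, 0], "delta_rot": [0, 0, 0], "claw": -1}, {"xyz": [0.5, 4, 0], "delta_rot": [0, 0, 0], "claw": -1}, {"xyz": [0.5, 4, 0], "delta_rot": [0, 0, 0], "claw": -1}, {"xyz": [0.4, 4, 0], "delta_rot": [0, 0, 0], "claw": -1}, {"xyz": [0.5, 4, 0], "delta_rot": [0, 0, 0], "claw": -1}]'

```text
time_s: 6.95
tool_pos: [0.5233, -0.0753, 0.2227]
orientation: [180.0, 0.0, 83.4]
force: [-1.7, 0.1, 0.3]
opening: -0.0001
gripper_force: 0.2
```

```bash
cat > egg.py <<'E'
from h import *
import sys
f=sys.argv[1]; im,d,p=snap('top',f); snap('scene',f+'s')
s=manip.sense(); A=np.array([.5446,.1107]); L=np.array([-.114,-.9935]); N=np.array([.9935,-.114])
q=s['tool_pos'][:2]-A; print('pusher',q@L,q@N,s['tool_pos'],s['force'])
for g in (f,f+'s'):
    W,im=cloud(g); Z=W[...,2]; X=W[...,:2]-A; a=X@L; l=X@N
    m=(im.max(2)<90)&(Z>.047)&(Z<.095)&(a>.045)&(a<q@L-.011)&(abs(l)<.035)
    if m.sum(): print(g,m.sum(),'egg along',a[m].min().round(4),a[m].max().round(4),'lat',l[m].min().round(4),l[m].max().round(4),'ztop',Z[m].max().round(4))
im=cv2.imread(f'pics/{f}s.png');cv2.imwrite(f'pics/{f}sc.png',cv2.resize(im[130:320,230:420],None,fx=3,fy=3))
E
python3 egg.py e1
```

```text
pusher 0.18694219786618918 1.970036050342669e-05 [ 0.52330898 -0.07502222  0.22262145] [ 0.30158488 -0.41143953  0.62354538]
e1 63 egg along 0.1302 0.145 lat -0.0146 0.0182 ztop 0.0843
e1s 251 egg along 0.0571 0.1759 lat -0.0289 0.0345 ztop 0.0939
```

View pics/e1sc.png

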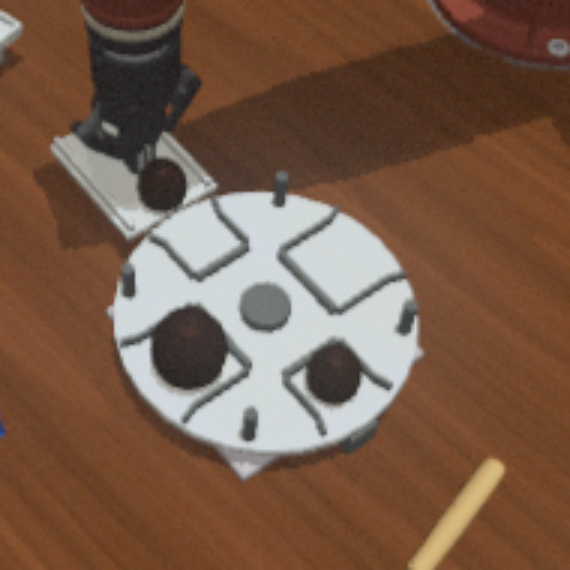

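The egg is upright at (162,184), against the fingers and in front of the open bay at about (205,240). Its centre is about 153 mm from the axis and 1–2 mm off the line. I'll keep pushing.

>>> carry_out --rows '[{"xyz": [0.5, 4, 0], "delta_rot": [0, 0, 0], "claw": -1}, {"xyz": [0.5, 4, 0], "delta_rot": [0, 0, 0], "claw": -1}, {"xyz": [0.4, 4, 0], "delta_rot": [0, 0, 0], "claw": -1}, {"xyz": [0.5, 4, 0], "delta_rot": [0, 0, 0], "claw": -1}, {"xyz": [0.4, 4, 0], "delta_rot": [0, 0, 0], "claw": -1}]'

```text
time_s: 7.47
tool_pos: [0.5257, -0.0552, 0.2227]
orientation: [180.0, 0.0, 83.4]
force: [-0.8, 0.2, 0.9]
opening: -0.0002
gripper_force: 0.2
```

>>> carry_out --rows '[{"xyz": [0.5, 4, 0], "delta_rot": [0, 0, 0], "claw": -1}, {"xyz": [0.5, 4, 0], "delta_rot": [0, 0, 0], "claw": -1}, {"xyz": [0.4, 4, 0], "delta_rot": [0, 0, 0], "claw": -1}, {"xyz": [0.5, 4, 0], "delta_rot": [0, 0, 0], "claw": -1}, {"xyz": [0.4, 4, 0], "delta_rot": [0, 0, 0], "claw": -1}]'

```text
time_s: 7.88
tool_pos: [0.528, -0.0352, 0.2227]
orientation: [180.0, 0.0, 83.4]
force: [-0.5, -0.0, 0.7]
opening: 0.0002
gripper_force: 0.1
```

```bash
python3 egg.py e2
```

```text
pusher 0.14669751283886565 7.469046734457155e-05 [ 0.52795133 -0.03504692  0.22271301] [-0.22927313 -1.31994025 -0.0750348 ]
e2s 262 egg along 0.0568 0.1352 lat -0.0344 0.0347 ztop 0.0944
```

View pics/e2sc.png

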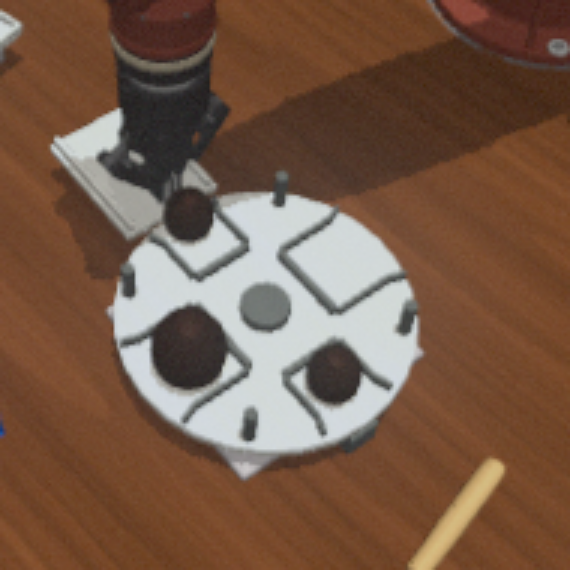

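The egg is upright at (189,214) and entering the bay between its walls. About 28 mm is left, so I'll slow down.

>>> carry_out --rows '[{"xyz": [0.5, 4, 0], "delta_rot": [0, 0, 0], "claw": -1}, {"xyz": [0.5, 4, 0], "delta_rot": [0, 0, 0], "claw": -1}, {"xyz": [0.4, 4, 0], "delta_rot": [0, 0, 0], "claw": -1}, {"xyz": [0.5, 4, 0], "delta_rot": [0, 0, 0], "claw": -1}, {"xyz": [0.4, 4, 0], "delta_rot": [0, 0, 0], "claw": -1}]'

```text
time_s: 8.4
tool_pos: [0.5303, -0.0152, 0.2227]
orientation: [180.0, -0.0, 83.4]
force: [-0.6, -0.1, -0.4]
opening: -0.0
gripper_force: 0.1
```

>>> carry_out --rows '[{"xyz": [0.2, 2, 0], "delta_rot": [0, 0, 0], "claw": -1}, {"xyz": [0.2, 2, 0], "delta_rot": [0, 0, 0], "claw": -1}, {"xyz": [0.1, 1, 0], "delta_rot": [0, 0, 0], "claw": -1}, {"xyz": [0, 0, 0], "delta_rot": [0, 0, 0], "claw": -1}]'

```text
time_s: 8.73
tool_pos: [0.5307, -0.0105, 0.2227]
orientation: [180.0, -0.0, 83.4]
force: [-1.0, 0.1, 0.5]
opening: 0.0
gripper_force: 0.0
```

>>> carry_out --rows '[{"xyz": [0.1, 1, 0], "delta_rot": [0, 0, 0], "claw": -1}, {"xyz": [0, 0, 0], "delta_rot": [0, 0, 0], "claw": -1}]'

```text
time_s: 8.9
tool_pos: [0.5308, -0.0096, 0.2227]
orientation: [180.0, 0.0, 83.4]
force: [-0.3, 0.8, 0.5]
opening: 0.0
gripper_force: 0.0
```

>>> carry_out --rows '[{"xyz": [0.1, 1, 0], "delta_rot": [0, 0, 0], "claw": -1}, {"xyz": [0, 0, 0], "delta_rot": [0, 0, 0], "claw": -1}]'

```text
time_s: 9.07
tool_pos: [0.5309, -0.0086, 0.2227]
orientation: [180.0, -0.0, 83.4]
force: [-0.3, -0.4, -0.2]
opening: 0.0003
gripper_force: 0.0
```

```bash
python3 egg.py e3
```

```text
pusher 0.12015387858710529 2.5315000788591127e-05 [ 0.53092813 -0.0086712   0.2227355 ] [0.12923894 0.37914954 0.50744604]
e3s 271 egg along 0.0558 0.1089 lat -0.0296 0.0328 ztop 0.0947
```

>>> carry_out --rows '[{"xyz": [0.1, 1, 0], "delta_rot": [0, 0, 0], "claw": -1}, {"xyz": [0, 0, 0], "delta_rot": [0, 0, 0], "claw": -1}]'

```text
time_s: 9.33
tool_pos: [0.5311, -0.0077, 0.2228]
orientation: [180.0, 0.0, 83.4]
force: [-0.1, -0.5, -0.3]
opening: 0.0001
gripper_force: 0.7
```

>>> carry_out --rows '[{"xyz": [0.1, 1, 0], "delta_rot": [0, 0, 0], "claw": -1}, {"xyz": [0, 0, 0], "delta_rot": [0, 0, 0], "claw": -1}]'

```text
time_s: 9.5
tool_pos: [0.5313, -0.0071, 0.2229]
orientation: [180.0, 0.1, 83.4]
force: [-0.1, -5.0, 1.4]
opening: -0.0005
gripper_force: 2.7
```

>>> carry_out --rows '[{"xyz": [0.1, 1, 0], "delta_rot": [0, 0, 0], "claw": -1}, {"xyz": [0, 0, 0], "delta_rot": [0, 0, 0], "claw": -1}]'

```text
time_s: 9.67
tool_pos: [0.5315, -0.0066, 0.2232]
orientation: [180.0, 0.2, 83.3]
force: [-1.1, -9.8, 1.7]
opening: 0.0002
gripper_force: 4.7
```

The force is rising to 10 N, so the egg is against the back wall. I'll back off slowly, lift and check.

>>> carry_out --rows '[{"xyz": [-0.1, -1, 0], "delta_rot": [0, 0, 0], "claw": -1}, {"xyz": [-0.2, -2, 0], "delta_rot": [0, 0, 0], "claw": -1}, {"xyz": [-1.1, -10, 0], "delta_rot": [0, 0, 0], "claw": -1}, {"xyz": [-2.3, -20, 0], "delta_rot": [0, 0, 0], "claw": -1}, {"xyz": [-3.4, -30, 0], "delta_rot": [0, 0, 0], "claw": -1}]'

```text
time_s: 10.08
tool_pos: [0.5239, -0.0683, 0.2226]
orientation: [-180.0, -0.1, 83.6]
force: [0.2, 0.1, -0.9]
opening: 0.0
gripper_force: 0.0
```

>>> carry_out --rows '[{"xyz": [-3, -30, 0], "delta_rot": [0, 0, 0], "claw": -1}, {"xyz": [0, 0, 30], "delta_rot": [0, 0, 0], "claw": -1}, {"xyz": [0, 0, 41], "delta_rot": [0, 0, 0], "claw": -1}, {"xyz": [0, 0, 41], "delta_rot": [0, 0, 0], "claw": -1}, {"xyz": [0, 0, 20], "delta_rot": [0, 0, 0], "claw": -1}]'

```text
time_s: 10.5
tool_pos: [0.5214, -0.0996, 0.3598]
orientation: [179.7, 0.1, 83.4]
force: [1.2, -0.4, 0.1]
opening: -0.0001
gripper_force: 0.0
```

>>> carry_out --rows '[{"xyz": [0, 0, 0], "delta_rot": [0, 0, 0], "claw": -1}, {"xyz": [0, 0, 0], "delta_rot": [0, 0, 0], "claw": -1}, {"xyz": [0, 0, 0], "delta_rot": [0, 0, 0], "claw": -1}]'

```text
time_s: 10.75
tool_pos: [0.5209, -0.0989, 0.3538]
orientation: [-180.0, -0.0, 83.4]
force: [-0.2, 0.8, -0.8]
opening: 0.0
gripper_force: 0.0
```

```bash
python3 disc.py f1; python3 - <<'E'
from h import *
A=np.array([.5446,.1107]); L=np.array([-.114,-.9935]); N=np.array([.9935,-.114])
W,im=cloud('f1'); Z=W[...,2]; X=W[...,:2]-A
for n,s in (('loaded',1),('set small',-1)):
    a=X@L*s; l=X@N
    m=(Z>.055)&(Z<.095)&(a>.05)&(a<.13)&(abs(l)<.03); print(n,m.sum(),a[m].min(),a[m].max(),l[m].min(),l[m].max(),Z[m].max())
a=cv2.resize(im[165:305,160:355],None,fx=3,fy=3,interpolation=cv2.INTER_CUBIC); cv2.imwrite('pics/f1c.png',a)
E
```

```text
[ 0.52077418 -0.09870762  0.35326617] [-1.79891180e+02 -4.89095235e-02  8.34018192e+01] [-0.51544343 -0.44088513  0.07146616]
blob 29 [0.6524 0.098  0.0805] -6.7
blob 26 [0.6367 0.1837 0.0807] 38.4
blob 25 [0.6175 0.0187 0.0795] -51.6
blob 28 [0.4715 0.2025 0.0789] 128.5
blob 26 [0.4526 0.0377 0.079 ] -141.6
loaded 322 0.0577186313155274 0.10549309315790274 -0.029626758021516986 0.022624130871641637 0.09149453115969106
set small 321 0.06574631323847945 0.1077570682609374 -0.02996968492682413 0.022448124398990937 0.09029018852068785
```

View pics/f1c.png

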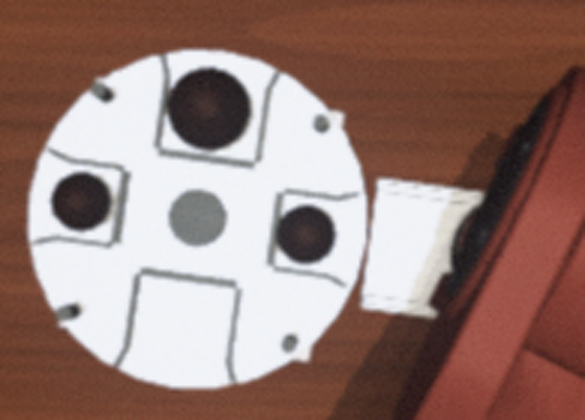

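The egg is upright at (305,235), against the back wall, with the disc still in its notch. The set eggs are still in their bays and the robot is clear. Handing in.

```bash
python3 -c "
from workcell import manip
print(manip.finish_job())"
```

```text
the job is handed in; nothing more can be done
None
```

I turned the small bay in line with the ledge (posts measured at the right angle), slid the small egg upright against its back wall without lifting it, left the other eggs untouched, and handed the job in at about 11 s; no verdict came back.

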